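# Index the backlight turret and present the glass slide label up

## Robot

A 6-joint arm with a two-finger parallel gripper is mounted at the origin on the work surface. World frame = base frame: x ahead of the robot, y to its left, z up, the work surface at z = 0. Lengths are in mm, angles in rad, forces in N, time in s.
With the tool pointing down it reaches from about 350 to 975 mm from the base axis. Payload 7.1 kg.
Tool frame: the origin (TCP) lies midway between the tips of the shut fingers; the grasp point (between the pads) lies pinch_z behind it (pinch_z is the distance from the TCP to the grasp point, in mm); z points along the fingers, y is the line along which they close (so a half turn about z gives the same grasp; the last joint's range is limited). The gripper opens to 88 mm and grips with 3 to 60 N. Pads are 20 mm wide; open, the fingers measure 115 mm over their backs; the gripper's body (75 mm by 178 mm) begins 61 mm behind the grasp point.
Start: joints at [1.304, 0.423, 1.63, -0, 1.089, -0.019], TCP at [153.263, 605.9, 222.675] pointing down, gripper open.
Joint ranges: [-3, 3], [-0.9, 2.11], [0.09, 2.58], [-1.31, 4.45], [0.11, 2.69], [-2.54, 2.54]. Speed limits (rad/s): [2.39, 2.39, 3.01, 3.14, 3.14, 3.14].

## Interface

Orientations are given as a rotation vector (axis times angle).
In Python, from workcell import get_obs, get_image, close_job, pinch_z gives the robot as it stands.
- The arm moves only by the tool jog_arm, never from a script. Its argument "commands" is a list of rows, each a list of 3 entries, a list of its own where there are three numbers: the gripper command: -1 is shut, 1 is fully open, values between are in proportion, then the shift along the tool's x, y, z as a fraction of full scale, then the turn, a rotation vector about the tool's x, y, z as a fraction of full scale. In form: [[gripper, [tx, ty, tz], [rx, ry, rz]], ...]. A call has 1 to 10 rows; each row shifts and turns the commanded pose from where the row before left it, along the tool's axes as they then stand; what a row does not reach is not made up. Full scale, the value 1, is 0.1 m for a shift and 45 degrees for a turn. A row lasts 1/10 s, in which the tool goes at most 50 mm and 8.59 degrees, less where a joint would pass 70% of its speed; a pose out of reach is approached as far as the arm can. A call with a number of a shift or a turn outside -1 to 1 is refused whole. A call with a gripper value outside its range is refused whole. The fingers move at their own pace and stop on an object; the grip force is fixed at half the most. Time passes only in rows, so rows that do not move let the fingers close. It gives the time, the measured TCP pose, the force, the opening and the grip force at its end, in the units of the state.
- get_obs(): the state, without advancing time (a new reading comes with each control period).
- get_image(name): name is "scene" or "top" or "wrist"; returns a dict with "image" (480x640x3 uint8, blue, green, red), "z_map" (480x640 float32, mm along the optical axis (not along the pixel's ray), 0 where there is no reading), "intrinsics" (3x3 intrinsics, pixels), "eye" and "orientation" of the camera in the world; the wrist camera has in their place "mount" (4x4, takes a point from camera to tool coordinates, whose origin is the TCP and whose axes are the flange's). Camera axes: x right, y down, z forward; pixel columns grow to the right and rows downward; lengths in mm; the calibration is good to about 2 mm. A picture is of the moment at which its call begins: read the wrist's pose just before it.
- close_job(): hands the job in; it is judged then, once.
The state is a dict: "t": time; "qpos": joint angles; "qvel": joint speeds; "joint_torque": joint torques, N m; "ee_pos": TCP position; "orientation": TCP orientation; "ft_force": force on the tool from outside, world axes, zero at the start; "moment": the same for the moment, N m; "width": finger opening in mm; "grasp_force": force on a finger pad.
Only numpy, scipy, OpenCV 4.12 (cv2) and the standard library are available. Lean on these libraries where they do the work, as an engineer would, in place of code of your own. Each camera call takes 0.05 s, during which the arm holds its last target. There are 200 camera calls.

## Task

Turn the backlight turret by its peg one click anticlockwise (seen from above), so that its next window, the largest, comes to the fixed pointer. Then lift the glass slide out of its stand, gripping only its clear part, and hold its frosted end (the end with the small corner notch) about 10 cm above the window at the pointer, leaned over so that its label faces up at a slant of about 45 degrees, for the camera over the bench to read. Finish while still holding it there, still and clear of everything else, and leave the bottle, the solder spool and the tin alone.

Things in the scene. Friction and masses are not known exactly. Their poses are not given: they have to be found in the camera images.
- turret (a joint): Angle of the turret disc, rad, growing anticlockwise seen from above. Spring detents at 0, 1.047 and 2.094, stops just beyond; starts at about 0. Turning takes up to 0.4 N m (6 N at the peg); 0.55 rad past a detent it runs on by itself into the next. Aluminium disc 160 mm across, top 40 mm above the table, 3 flush white windows 26, 38, 18 mm across, 52 mm from the axis, 60 degrees apart.
- turret_axis (a point): Fixed point on the turret's axis at the disc's top face, 40 mm above the table; z up, x towards the fixed pointer, a dark steel block 40 mm tall, 86 to 116 mm from the axis, on the round grey base (184 mm across). A hub 28 mm across rises 6 mm above the disc here.
- peg_grip (a point): Point on the peg's axis 15 mm below its top. Upright round steel peg, 14 mm across, rising 45 mm above the disc (top 85 mm above the table), 64 mm from the turret's axis; 120 degrees anticlockwise of the pointer when the turret reads 0, opposite to the pointer at 1.047. It turns with the disc.
- view (a point): Fixed point 52 mm from the turret's axis towards the pointer, at the height of the disc's top face (40 mm above the table), z up: the centre of whichever window stands at the pointer.
- slide_center (a point): Centre of the glass slide, 110 x 6 x 50 mm, about 80 g, standing on its long edge in the stand. x: along its length to the frosted end; y: out of the label face; z: up its 50 mm height. Clear from x = -55 to 23 mm, frosted (whitish) from 23 to 55; a 9 x 9 mm notch is cut from the upper corner at the frosted end; paper label on the +y face of the frosted end.
- slide_label (a point): Centre of the frosted end on the slide's label face: 39 mm along x and 3 mm along y from slide_center; same axes, so y points out of the label.
- rack: Fixed black stand the slide starts in, at any yaw: base 120 x 56 x 8 mm, origin under its centre on the table, x along the slot towards the slide's frosted end, z up. The slide's lower edge is 8 mm above the table, between two ribs 90 mm long, 10 mm thick, 7.6 mm apart, tops 22 mm above the table; the slide's upper 36 mm is free on both sides.
- flux_mid (a point): Middle of a small bottle, 44 mm across, 85 mm tall, to be left alone.
- spool_mid (a point): Middle of a solder spool, 54 mm across, 40 mm tall, to be left alone.
- sponge_tin_mid (a point): Middle of a round tin with brass wool, 72 mm across, 35 mm tall, to be left alone.
There are look-alikes about, which are no part of the job. Of the things shaped like the rack, the black one is meant. What is shaped like the part that bears slide_center but purple is not meant.

How it is judged (in metres and radians):
On the way, in this order (a step that is already met when the one before it is completed fails the run):
1. the turret has been turned one click, to its next detent, with the slide still in its stand (value of joint turret between 0.917 and 1.177 rad and distance of slide_center from where it was at the start of the episode below 0.02 m), for 0.3 s.
2. the slide is lifted out of its stand (value of joint turret between 0.917 and 1.177 rad and height (world z) of slide_center above 0.08 m and contact force between the fingers and slide above 0.5 N), for 0.2 s.
At the end, for the whole second after the job is handed in: Turret within 0.13 rad of 1.047; slide at rest, held by the fingers alone, grip centre at most 18 mm frosted-ward of its centre; frosted end within 25 mm sideways of the window at the pointer and 60 to 140 mm above the disc; label normal within 60 degrees of straight up (value of joint turret between 0.917 and 1.177 rad and horizontal distance between slide_label and view below 0.025 m and z of slide_label in the frame of view between 0.06 and 0.14 m and angle between slide_label's own y axis and vertical below 1.05 rad and x of the grasp point in the frame of slide_center below 0.018 m and contact force between the fingers and slide above 0.5 N and contact force between slide and turret_base below 0.1 N and contact force between slide and rack below 0.1 N and linear speed of slide below 0.03 m/s and angular speed of slide below 0.3 rad/s); the arm keeps its last pose, push and grip.
It fails at once if a bystander is moved by more than 20 mm (distance of any of flux_mid, spool_mid, sponge_tin_mid from where it was at the start of the episode above 0.02 m).
It also fails if it takes over 54 s, if anything falls off the work surface, if the arm or the gripper's body presses on something with over 40 N, if the wrist force passes 120 N, or if a joint passes its speed limit or range.

## Working session

There is one attempt and no reset: what is moved stays moved. The work goes in short steps, Python scripts to look and compute and a tool call to move; the robot and the scene stay as the last step left them, time stands still between calls to the robot, and variables do not carry over. Pictures are saved under pics/ and viewed, at most 10 in all, crops included, and the job is handed in when it is done.

Besides the shell and the picture viewer there is one more tool, called after "Request:" as a command line: name --argument value ..., lists and objects as JSON in quotes. jog_arm: Moves the arm, as the interface text tells. Its arguments: {"type":"object","properties":{"commands":{"type":"array","items":{"type":"array"}}},"required":["commands"]}

```bash
ls; mkdir -p pics
python3 - <<'E'
from workcell import *
import cv2,numpy as np
print(get_obs(),pinch_z)
for n in("scene","top"):
    g=get_image(n);cv2.imwrite(f"pics/{n}0.png",g["image"]);np.savez(f"{n}0.npz",**g)
    print(n,g["intrinsics"],g["eye"],g["orientation"])
print(get_image("wrist")["mount"])
E
```

```text
pics
{'t': 0.0, 'qpos': array([ 1.30400102e+00,  4.23811031e-01,  1.63066620e+00, -1.63802390e-05,
        1.08859179e+00, -1.90041679e-02]), 'qvel': array([ 0.00047662, -0.0011243 , -0.00202375,  0.00018557, -0.00185671,
       -0.00123625]), 'joint_torque': array([ 1.36052728e-03, -5.44628870e+01, -2.73668325e+01,  6.43243175e-02,
        2.26618443e-02, -1.35400451e-04]), 'ee_pos': array([153.12901059, 605.39383385, 221.92965566]), 'orientation': array([-3.88198215e-01, -3.11731783e+00,  2.29853407e-03]), 'ft_force': array([-0.01124108, -0.53368396,  0.48239622]), 'moment': array([-0.02300259, -0.05288597,  0.06152022]), 'grasp_force': 0.0, 'width': 87.64676151762487} 18.700000000000003
scene [[436.28782821   0.         323.23821196]
 [  0.         436.28782821 237.95584661]
 [  0.           0.           1.        ]] [ 861.87005599 -473.00311281  460.15081665] [-2.07222411 -0.53118386  0.30207421]
top [[489.67085723   0.         328.38870014]
 [  0.         489.67085723 236.16734395]
 [  0.           0.           1.        ]] [516.40421539  46.96605774 966.97949299] [-2.1638753   2.20852121 -0.1027584 ]
[[-4.80165661e-04 -9.65738119e-01 -2.59518120e-01  7.10876729e+01]
 [ 9.99999884e-01 -4.71475429e-04 -9.57305470e-05  3.82152068e-01]
 [-2.99057782e-05 -2.59518136e-01  9.65738234e-01 -1.62596036e+02]
 [ 0.00000000e+00  0.00000000e+00  0.00000000e+00  1.00000000e+00]]
```

View pics/top0.png

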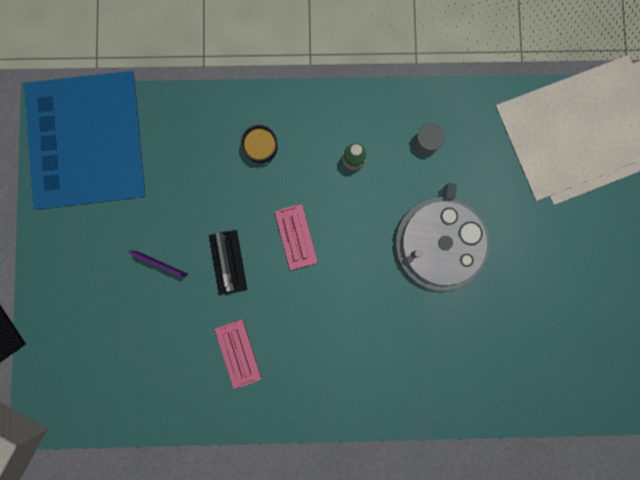

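View pics/scene0.png

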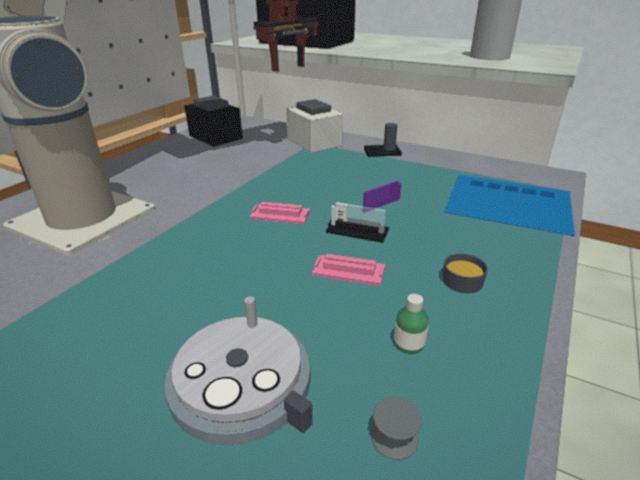

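The top view shows the turret hub at (446,243), the pointer at (450,192), the peg at about (418,254) and the largest window at (471,233). There are three racks: black (228,263), pink (296,238) and pink (238,354). The black one is meant and holds the clear slide. The purple look-alike slide at (158,264) is not meant. The bottle is at (354,157), the spool at (430,138) and the tin at (260,144). I'll confirm the slide with an enlarged crop and measure.

```bash
cat > h.py <<'E'
import numpy as np,cv2
from scipy.spatial.transform import Rotation as R
def ray(g,uv,z):
    K=g["intrinsics"];d=R.from_rotvec(g["orientation"]).as_matrix()@np.linalg.solve(K,[uv[0],uv[1],1.])
    return g["eye"]+d*(z-g["eye"][2])/d[2]
def proj(g,p):
    c=R.from_rotvec(g["orientation"]).as_matrix().T@(np.array(p,float)-g["eye"]);q=g["intrinsics"]@c;return q[:2]/q[2]
def blobs(mask,amin=30):
    cs,_=cv2.findContours(mask.astype(np.uint8),cv2.RETR_EXTERNAL,cv2.CHAIN_APPROX_NONE)
    return [(cv2.contourArea(c),cv2.minAreaRect(c)) for c in cs if cv2.contourArea(c)>=amin]
E
python3 - <<'E'
from h import *
g=dict(np.load("top0.npz"));s=dict(np.load("scene0.npz"))
im=g["image"];mx=im.max(2).astype(int);mn=im.min(2).astype(int)
print("windows",[(a,r, ray(g,r[0],40).round(1)) for a,r in blobs(((mn>170))[190:290,390:500],15) for r in [((r[0][0]+390,r[0][1]+190),r[1],r[2])]])
for n,uv,z in [("hub",(446,243),46),("pegtop",(418,254),85),("pointer",(450,190),40),("flux",(356,150),85),("spool",(430,138),40),("tin",(260,144),35)]: print(n,ray(g,uv,z).round(1))
m=(mx<45);m[:200]=0;m[310:]=0;m[:,:190]=0;m[:,260:]=0
print("rack",[(a,r,ray(g,r[0],8).round(1),[ray(g,q,8).round(0)[:2] for q in cv2.boxPoints(r)]) for a,r in blobs(m,200)])
a=cv2.resize(im[220:305,180:280],None,fx=4,fy=4,interpolation=cv2.INTER_CUBIC)
b=cv2.resize(s["image"][180:250,310:410],None,fx=4,fy=4,interpolation=cv2.INTER_CUBIC)
c=cv2.resize(im[180:300,390:500],None,fx=3,fy=3)
out=np.zeros((600,800,3),np.uint8);out[:340,:400]=a;out[:280,400:]=b;out[300:300+240*1,450:670]=cv2.resize(im[180:300,390:500],None,fx=2,fy=2);cv2.imwrite("pics/crop1.png",out)
E
```

```text
windows [(193.5, ((470.0, 233.0), (16.0, 16.0), 90.0), array([ 592.1, -236.1,   40. ])), (76.5, ((449.0, 216.0), (10.0, 10.0), 90.0), array([ 625.5, -197.3,   40. ]))]
hub [ 573.6 -187.9   46. ]
pegtop [ 552.3 -126.4   85. ]
pointer [ 675.7 -201.2   40. ]
flux [745.4 -19.3  85. ]
spool [ 778.1 -166.6   40. ]
tin [773.5 162.6  35. ]
rack [(1061.0, ((227.54034423828125, 262.23211669921875), (61.12596893310547, 27.97144889831543), 80.13418579101562), array([546.9, 231.5,   8. ]), [array([602., 268.]), array([610., 215.]), array([492., 195.]), array([484., 248.])])]
```

View pics/crop1.png

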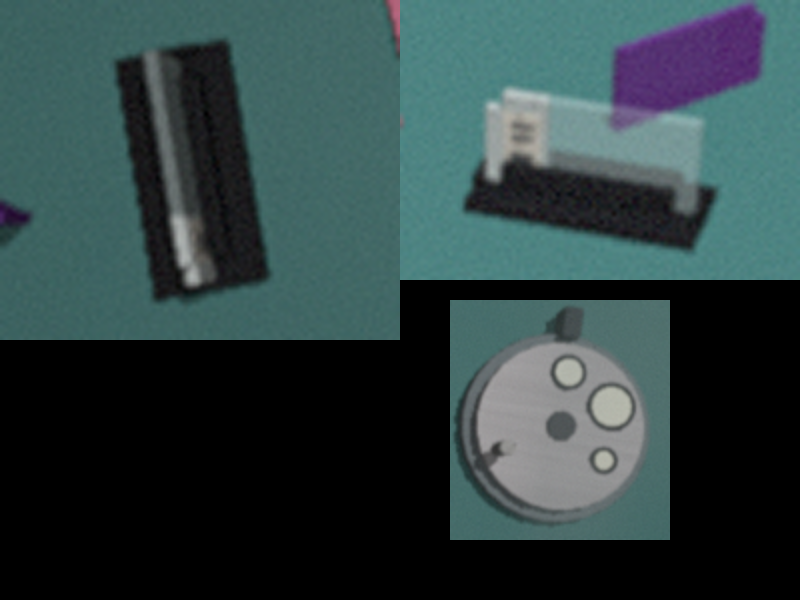

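The crops confirm the target: the clear slide in the black stand has its frosted, labelled end towards the robot (low x), and the label faces the scene camera (-y). The turret's peg is 110° from +x and the pointer is at -10°. First I move to the peg with the fingers closing along its tangent.

```bash
cat > plan.py <<'E'
import numpy as np
from scipy.spatial.transform import Rotation as R,Slerp
from workcell import get_obs
def tool(yaw_y,tilt=0.):
    """tool pointing down, tool y at angle yaw_y (deg), then turned by tilt deg about tool x"""
    a=np.radians(yaw_y);y=np.array([np.cos(a),np.sin(a),0]);z=np.array([0,0,-1.])
    return R.from_matrix(np.c_[np.cross(y,z),y,z])*R.from_euler('x',tilt,degrees=True)
def rows(wp,n,grip,p0=None,r0=None):
    """wp: list of (pos,Rot); n rows per leg; prints rows"""
    o=get_obs();p=np.array(o["ee_pos"]) if p0 is None else p0;r=R.from_rotvec(o["orientation"]) if r0 is None else r0
    out=[]
    for (P,Q),k in zip(wp,n):
        sl=Slerp([0,1],R.concatenate([r,Q]));s=p.copy()
        for i in range(1,k+1):
            rn=sl(i/k);pn=s+(np.array(P)-s)*i/k
            dp=r.inv().apply(pn-p)/100;dr=(r.inv()*rn).as_rotvec()/np.radians(45)
            if np.linalg.norm(dp)>.5 or np.linalg.norm(dr)>.19: print("TOO FAST",np.linalg.norm(dp),np.linalg.norm(dr))
            dp=dp.round(3);dr=dr.round(3)
            out.append([grip,dp.tolist(),dr.tolist()])
            p=p+r.apply(dp*100);r=r*R.from_rotvec(dr*np.radians(45))
    for i in range(0,len(out),10): print(str(out[i:i+10]).replace(" ","").replace("-0.0,","0,").replace("-0.0]","0]").replace("0.0,","0,").replace("0.0]","0]"))
E
python3 - <<'E'
from plan import *
rows([((350,240,180),tool(20)),((552,-126,150),tool(20))],[10,10],0)
E
```

```text
[[0,[-0.28,-0.306,0.042],[0,0,0.124]],[0,[-0.309,-0.277,0.043],[0,0,0.124]],[0,[-0.335,-0.246,0.042],[0,0,0.124]],[0,[-0.357,-0.213,0.043],[0,0,0.124]],[0,[-0.375,-0.176,0.042],[-0.001,0,0.124]],[0,[-0.391,-0.139,0.043],[0,0.001,0.124]],[0,[-0.403,-0.101,0.042],[0,0,0.124]],[0,[-0.411,-0.061,0.042],[0,0,0.124]],[0,[-0.414,-0.021,0.042],[0,0,0.124]],[0,[-0.415,0.02,0.042],[0,0,0.124]]]
[[0,[-0.413,0.065,0.03],[0,0,0]],[0,[-0.413,0.064,0.03],[0,0,0]],[0,[-0.413,0.065,0.03],[0,0,0]],[0,[-0.413,0.065,0.03],[0,0,0]],[0,[-0.413,0.064,0.029],[0,0,0]],[0,[-0.413,0.065,0.03],[0,0,0]],[0,[-0.413,0.064,0.03],[0,0,0]],[0,[-0.413,0.065,0.03],[0,0,0]],[0,[-0.413,0.065,0.03],[0,0,0]],[0,[-0.413,0.064,0.03],[0,0,0]]]
```

Request:
jog_arm --commands '[[0, [-0.28, -0.306, 0.042], [0, 0, 0.124]], [0, [-0.309, -0.277, 0.043], [0, 0, 0.124]], [0, [-0.335, -0.246, 0.042], [0, 0, 0.124]], [0, [-0.357, -0.213, 0.043], [0, 0, 0.124]], [0, [-0.375, -0.176, 0.042], [0, 0, 0.124]], [0, [-0.391, -0.139, 0.043], [0, 0, 0.124]], [0, [-0.403, -0.101, 0.042], [0, 0, 0.124]], [0, [-0.411, -0.061, 0.042], [0, 0, 0.124]], [0, [-0.414, -0.021, 0.042], [0, 0, 0.124]], [0, [-0.415, 0.02, 0.042], [0, 0, 0.124]]]'

```text
t: 1.15
ee_pos: [350.5, 238.9, 180.3]
orientation: [1.807, 2.57, 0.0]
ft_force: [1.1, 0.3, -0.3]
width: 43.5
grasp_force: 0.0
```

Request:
jog_arm --commands '[[0, [-0.413, 0.065, 0.03], [0, 0, 0]], [0, [-0.413, 0.064, 0.03], [0, 0, 0]], [0, [-0.413, 0.065, 0.03], [0, 0, 0]], [0, [-0.413, 0.065, 0.03], [0, 0, 0]], [0, [-0.413, 0.064, 0.03], [0, 0, 0]], [0, [-0.413, 0.065, 0.03], [0, 0, 0]], [0, [-0.413, 0.064, 0.03], [0, 0, 0]], [0, [-0.413, 0.065, 0.03], [0, 0, 0]], [0, [-0.413, 0.065, 0.03], [0, 0, 0]], [0, [-0.413, 0.064, 0.03], [0, 0, 0]]]'

```text
t: 2.15
ee_pos: [552.5, -127.3, 150.1]
orientation: [-1.802, -2.573, 0.0]
ft_force: [-0.1, 0.4, 0.3]
width: 43.8
grasp_force: 0.0
```

```bash
cat >> h.py <<'E'
def wrist(tag):
    from workcell import get_obs,get_image
    o=get_obs();g=get_image("wrist");M=g["mount"];Rt=R.from_rotvec(o["orientation"])
    g["eye"]=o["ee_pos"]+Rt.apply(M[:3,3]);g["orientation"]=(Rt*R.from_matrix(M[:3,:3])).as_rotvec()
    cv2.imwrite(f"pics/{tag}.png",g["image"]);np.savez(f"{tag}.npz",**g);return g,o
E
python3 - <<'E'
from h import *
g,o=wrist("w1");print(o["ee_pos"],o["qpos"].round(2),o["width"],o["ft_force"].round(1))
for p in [(552,-126,85),(573.6,-188,46),(552,-126,40)]:print(proj(g,p))
E
```

```text
[ 552.50953887 -127.31934426  150.07154497] [-0.25  0.43  1.81  0.    0.9  -0.6 ] 43.7778075527302 [-0.1  0.4  0.3]
[326.2035818  250.71713848]
[325.05393265 321.50911976]
[326.25111351 231.76528496]
```

View pics/w1.png

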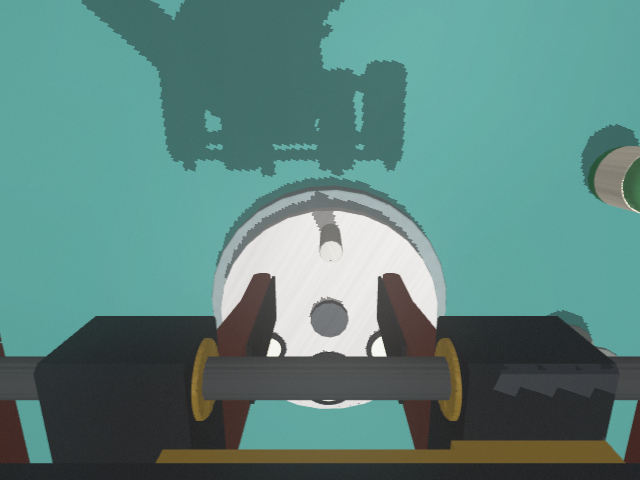

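Peg top at (331,251) and hub at (329,319) in the wrist view, within 5 px of prediction. I'll refine with rays, then plan the descent and the arc.

Run:
```python
from h import *; from plan import *
g=dict(np.load("w1.npz"))
pg=ray(g,(331,251),85);c=ray(g,(329,319),46);print(pg,c)
d=pg-c;th=np.degrees(np.arctan2(d[1],d[0]));print(np.hypot(*d[:2]),th)
P=lambda a:(c[0]+64*np.cos(np.radians(a)),c[1]+64*np.sin(np.radians(a)),54)
rows([((pg[0],pg[1],54),tool(20))],[5],0)
p0=np.array([pg[0],pg[1],54]);
rows([(P(th+6*k),tool(20+6*k)) for k in range(1,11)],[1]*10,-.45,p0,tool(20))
```

```text
[ 554.71840218 -125.19757688   85.        ] [ 575.60551882 -185.14901591   46.        ]
63.48579906737756 109.20836676325952
[[0,[0.014,0.002,0.192],[0.001,0.001,0]],[0,[0.015,0.001,0.193],[0,0.001,-0.001]],[0,[0.014,0.002,0.192],[0.001,0.001,0]],[0,[0.014,0.002,0.193],[0.001,0.001,-0.001]],[0,[0.013,0.002,0.193],[0,0.001,0]]]
[[-0.45,[0.003,-0.067,0],[0,0,-0.133]],[-0.45,[-0.003,-0.067,0],[0,0,-0.134]],[-0.45,[-0.003,-0.067,0],[0,0,-0.133]],[-0.45,[-0.002,-0.067,0],[0,0,-0.133]],[-0.45,[-0.003,-0.067,0],[0,0,-0.134]],[-0.45,[-0.002,-0.067,0],[0,0,-0.133]],[-0.45,[-0.003,-0.067,0],[0,0,-0.133]],[-0.45,[-0.003,-0.067,0],[0,0,-0.134]],[-0.45,[-0.002,-0.066,0],[0,0,-0.133]],[-0.45,[-0.003,-0.067,0],[0,0,-0.133]]]
```

Run:
```python
from workcell import *
o=get_obs();print(o["t"],o["ee_pos"],o["orientation"],o["qvel"].round(3))
```

```text
2.2 [ 556.05555446 -131.98266466  150.26720341] [1.80156599e+00 2.56815435e+00 3.91805324e-05] [ 0.058 -0.048  0.072  0.012 -0.015  0.106]
```

The arm was still settling when I took that picture. I'll let it rest and re-measure without viewing.

Request:
jog_arm --commands '[[0, [0, 0, 0], [0, 0, 0]], [0, [0, 0, 0], [0, 0, 0]], [0, [0, 0, 0], [0, 0, 0]], [0, [0, 0, 0], [0, 0, 0]]]'

```text
t: 2.6
ee_pos: [551.6, -124.4, 150.5]
orientation: [-1.8, -2.575, 0.0]
ft_force: [0.0, -0.2, 0.5]
width: 44.0
grasp_force: 0.0
```

Run:
```python
from h import *; from plan import *
g,o=wrist("w2");print(o["ee_pos"],np.abs(o["qvel"]).max())
im=g["image"];hub=(im.max(2)<130)&(im.min(2)>60);hub[:285]=0;hub[350:]=0;hub[:,290:]&=True;hub[:,:290]=0;hub[:,370:]=0
h=max(blobs(hub),key=lambda b:b[0]);print(h)
Z=g["z_map"];K=g["intrinsics"];v,u=np.mgrid[:480,:640]
P=np.stack([(u-K[0,2])/K[0,0],(v-K[1,2])/K[1,1],np.ones_like(u)],-1)*Z[...,None]
W=R.from_rotvec(g["orientation"]).apply(P.reshape(-1,3))+g["eye"];W=W.reshape(480,640,3)
m=(W[...,2]>80)&(W[...,2]<90)&(np.hypot(W[...,0]-553,W[...,1]+126)<20)
m2=(W[...,2]>60)&(W[...,2]<90)&(np.hypot(W[...,0]-553,W[...,1]+126)<25)
print("peg top pts",m.sum(),W[m].mean(0)); print([b for b in blobs(m)])
mh=(W[...,2]>44)&(W[...,2]<49)&(np.hypot(W[...,0]-575,W[...,1]+187)<25);print("hub",mh.sum(),W[mh].mean(0))
b=max(blobs(m),key=lambda b:b[0]);pg=ray(g,b[1][0],85);c=ray(g,h[1][0],46);print(pg,c)
d=pg-c;th=np.degrees(np.arctan2(d[1],d[0]));print(np.hypot(*d[:2]),th)
```

```text
[ 551.57021449 -124.44210013  150.49594347] 0.007107495283986376
(1008.5, ((328.5, 321.0), (35.0, 36.0), 0.0))
peg top pts 446 [ 554.45883069 -124.52956624   85.11979691]
[(413.0, ((330.5, 254.5), (23.0, 23.0), 90.0))]
hub 1052 [ 575.77404202 -184.91152987   46.39616506]
[ 554.29612619 -124.57191329   85.        ] [ 575.04972915 -184.04613381   46.        ]
62.9912290959533 109.2364968175846
```

Request:
jog_arm --commands '[[0, [-0.002, 0.005, 0.19], [0, 0, 0]], [0, [-0.002, 0.005, 0.19], [0, 0, 0]], [0, [-0.002, 0.005, 0.19], [0, 0, 0]], [0, [-0.002, 0.005, 0.19], [0, 0, 0]], [0, [-0.002, 0.006, 0.2], [0, 0, 0]], [-0.45, [0, 0, 0], [0, 0, 0]], [-0.45, [0, 0, 0], [0, 0, 0]], [-0.45, [0, 0, 0], [0, 0, 0]], [-0.45, [0, 0, 0], [0, 0, 0]]]'

```text
t: 3.55
ee_pos: [555.6, -125.7, 55.5]
orientation: [1.801, 2.572, 0.001]
ft_force: [0.6, -0.7, -0.3]
width: 24.4
grasp_force: 0.0
```

Request:
jog_arm --commands '[[-0.45, [-0.003, -0.067, 0], [0, 0, -0.133]], [-0.45, [-0.003, -0.067, 0], [0, 0, -0.133]], [-0.45, [-0.003, -0.067, 0], [0, 0, -0.133]], [-0.45, [-0.003, -0.067, 0], [0, 0, -0.133]], [-0.45, [-0.003, -0.067, 0], [0, 0, -0.133]], [-0.45, [-0.003, -0.067, 0], [0, 0, -0.133]], [-0.45, [-0.003, -0.067, 0], [0, 0, -0.133]], [-0.45, [-0.003, -0.067, 0], [0, 0, -0.133]], [-0.45, [-0.003, -0.067, 0], [0, 0, -0.133]], [-0.45, [-0.003, -0.067, 0], [0, 0, -0.133]]]'

```text
t: 4.55
ee_pos: [513.5, -174.8, 55.3]
orientation: [0.271, 3.129, -0.001]
ft_force: [0.6, 0.4, 0.5]
width: 24.1
grasp_force: 0.0
```

Request:
jog_arm --commands '[[-0.45, [0, 0, 0], [0, 0, 0]], [-0.45, [0, 0, 0], [0, 0, 0]], [-0.45, [0, 0, 0], [0, 0, 0]], [-0.45, [0, 0, 0], [0, 0, 0]], [-0.45, [0, 0, 0], [0, 0, 0]]]'

```text
t: 5.05
ee_pos: [513.3, -174.1, 54.4]
orientation: [0.278, 3.129, -0.0]
ft_force: [0.3, -0.1, 0.7]
width: 24.2
grasp_force: 0.0
```

Run:
```python
from h import *; from workcell import *
o=get_obs();print(o["ee_pos"],o["qpos"].round(2),R.from_rotvec(o["orientation"]).as_matrix().round(2)[:,1])
g=get_image("top");np.savez("top1.npz",**g);im=g["image"]
for a,r in blobs((im.min(2)>160)[190:290,390:500],15):
    w=ray(g,(r[0][0]+390,r[0][1]+190),40);d=w-[575.6,-184.7,40];print(a,r[1],w,np.hypot(*d[:2]),np.degrees(np.arctan2(d[1],d[0])))
cv2.imwrite("pics/t1.png",cv2.resize(im[170:310,370:520],None,fx=4,fy=4))
```

```text
[ 513.29117291 -174.14556842   54.40559439] [-0.35  0.56  1.91 -0.    0.68 -1.74] [ 0.18  0.98 -0.  ]
111.0 (12.0, 12.0) [ 609.1738292  -148.72773713   40.        ] 49.20574867817055 46.97517475518733
241.5 (17.0, 17.0) [ 626.45975987 -198.26056978   40.        ] 52.63652939941336 -14.929279097054179
470.5 (21.90939712524414, 58.00843811035156) [ 607.35205761 -140.96837914   40.        ] 54.043018286216636 54.017861620220486
```

View pics/t1.png

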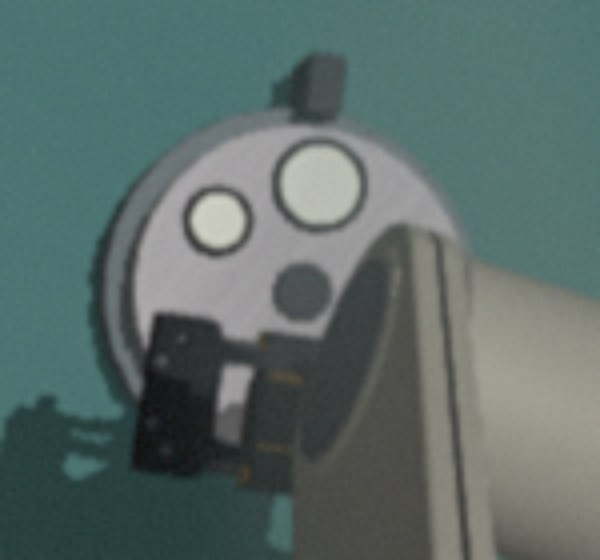

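The largest window (320,185 in the crop) now stands at the pointer (320,85). Next I lift off the peg and travel to the slide.

Run:
```python
from plan import *
o=get_obs();p=o["ee_pos"]
rows([((p[0],p[1],180),tool(79.8)),((547,231.5,170),tool(-80.4))],[5,25],0.2)
```

```text
[[0.2,[0,0,-0.251],[0,0,0]],[0.2,[0,0,-0.251],[0,0,0]],[0.2,[0,0,-0.252],[0,0,0]],[0.2,[0,0,-0.251],[0,0,0.001]],[0.2,[0,0,-0.251],[0,0,0]],[0.2,[0.015,0.162,0.004],[0,0,0.142]],[0.2,[0.034,0.159,0.004],[0,0,0.143]],[0.2,[0.051,0.155,0.004],[0,0,0.142]],[0.2,[0.068,0.148,0.004],[0,0,0.143]],[0.2,[0.084,0.139,0.004],[0,0,0.142]]]
[[0.2,[0.099,0.13,0.004],[0,0,0.142]],[0.2,[0.113,0.117,0.004],[0,0,0.143]],[0.2,[0.125,0.104,0.004],[0,0,0.142]],[0.2,[0.137,0.089,0.004],[0,0,0.143]],[0.2,[0.145,0.074,0.004],[0,0,0.142]],[0.2,[0.152,0.057,0.004],[0,0,0.142]],[0.2,[0.158,0.039,0.004],[0,0,0.143]],[0.2,[0.162,0.022,0.004],[0,0,0.142]],[0.2,[0.162,0.003,0.004],[0,0,0.143]],[0.2,[0.163,-0.014,0.004],[0,0,0.142]]]
[[0.2,[0.159,-0.033,0.004],[0,0,0.142]],[0.2,[0.155,-0.05,0.004],[0,0,0.143]],[0.2,[0.148,-0.067,0.004],[0,0,0.142]],[0.2,[0.14,-0.084,0.004],[0,0,0.142]],[0.2,[0.13,-0.098,0.004],[0,0,0.143]],[0.2,[0.118,-0.113,0.004],[0,0,0.142]],[0.2,[0.104,-0.124,0.004],[0,0,0.143]],[0.2,[0.09,-0.136,0.004],[0,0,0.142]],[0.2,[0.075,-0.145,0.004],[0,0,0.142]],[0.2,[0.058,-0.152,0.004],[0,0,0.143]]]
```

Request:
jog_arm --commands '[[0, [0, 0, 0], [0, 0, 0]], [0, [0, 0, -0.25], [0, 0, 0]], [0, [0, 0, -0.25], [0, 0, 0]], [0, [0, 0, -0.25], [0, 0, 0]], [0.2, [0, 0, -0.25], [0, 0, 0]], [0.2, [0, 0, -0.25], [0, 0, 0]], [0.2, [0.015, 0.162, 0.004], [0, 0, 0.142]], [0.2, [0.034, 0.159, 0.004], [0, 0, 0.143]], [0.2, [0.051, 0.155, 0.004], [0, 0, 0.142]], [0.2, [0.068, 0.148, 0.004], [0, 0, 0.143]]]'

```text
t: 6.1
ee_pos: [518.5, -108.8, 177.8]
orientation: [0.973, 2.987, 0.0]
ft_force: [-0.6, 0.0, -0.4]
width: 52.8
grasp_force: 0.0
```

Request:
jog_arm --commands '[[0.2, [0.084, 0.139, 0.004], [0, 0, 0.142]], [0.2, [0.099, 0.13, 0.004], [0, 0, 0.142]], [0.2, [0.113, 0.117, 0.004], [0, 0, 0.143]], [0.2, [0.125, 0.104, 0.004], [0, 0, 0.142]], [0.2, [0.137, 0.089, 0.004], [0, 0, 0.143]], [0.2, [0.145, 0.074, 0.004], [0, 0, 0.142]], [0.2, [0.152, 0.057, 0.004], [0, 0, 0.142]], [0.2, [0.158, 0.039, 0.004], [0, 0, 0.143]], [0.2, [0.162, 0.022, 0.004], [0, 0, 0.142]], [0.2, [0.162, 0.003, 0.004], [0, 0, 0.143]]]'

```text
t: 7.1
ee_pos: [531.7, 53.5, 173.7]
orientation: [-2.409, -2.016, 0.0]
ft_force: [-0.9, -0.4, -1.0]
width: 52.6
grasp_force: 0.0
```

Request:
jog_arm --commands '[[0.2, [0.163, -0.014, 0.004], [0, 0, 0.142]], [0.2, [0.159, -0.033, 0.004], [0, 0, 0.142]], [0.2, [0.155, -0.05, 0.004], [0, 0, 0.143]], [0.2, [0.148, -0.067, 0.004], [0, 0, 0.142]], [0.2, [0.14, -0.084, 0.004], [0, 0, 0.142]], [0.2, [0.13, -0.098, 0.004], [0, 0, 0.143]], [0.2, [0.118, -0.113, 0.004], [0, 0, 0.142]], [0.2, [0.104, -0.124, 0.004], [0, 0, 0.143]], [0.2, [0.09, -0.136, 0.004], [0, 0, 0.142]], [0.2, [0.075, -0.145, 0.004], [0, 0, 0.142]]]'

```text
t: 8.1
ee_pos: [545.1, 215.8, 169.7]
orientation: [3.112, 0.432, -0.0]
ft_force: [-0.0, 0.5, 0.4]
width: 52.7
grasp_force: 0.0
```

Request:
jog_arm --commands '[[0.2, [0.058, -0.152, 0.004], [0, 0, 0.143]], [0.2, [0, 0, 0], [0, 0, 0]], [0.2, [0, 0, 0], [0, 0, 0]], [0.2, [0, 0, 0], [0, 0, 0]], [0.2, [0, 0, 0], [0, 0, 0]]]'

```text
t: 8.6
ee_pos: [546.5, 230.6, 169.4]
orientation: [3.13, 0.265, -0.0]
ft_force: [1.0, -0.3, -0.4]
width: 52.9
grasp_force: 0.0
```

Run:
```python
from h import *
from workcell import get_image
g,o=wrist("w3");print(o["ee_pos"],o["qpos"].round(2),o["width"])
sx=np.array([-.986,-.167,0])
for s in(-55,23,55):
    for z in(8,58):print(s,z,proj(g,np.array([547,231.5,z])+s*sx).round())
t=get_image("top");np.savez("top2.npz",**t);im=t["image"]
for a,r in blobs((im.min(2)>160)[190:290,390:500],15):
    w=ray(t,(r[0][0]+390,r[0][1]+190),40);d=w-[575.6,-184.7,40];print(a,r[1],w,np.degrees(np.arctan2(d[1],d[0])))
```

```text
[546.50098192 230.57308159 169.38399045] [ 0.38  0.44  1.74 -0.    0.96  1.78] 52.87944761707067
-55 8 [326. 148.]
-55 58 [326. 151.]
23 8 [326. 243.]
23 58 [326. 263.]
55 8 [326. 279.]
55 58 [326. 304.]
36.0 (6.0, 7.0) [ 592.09921207 -237.0523442    40.        ] -72.50738530278713
102.0 (11.0, 12.0) [ 610.13208436 -148.7629773    40.        ] 46.14215118753709
233.5 (17.0, 17.0) [ 626.45975987 -198.26056978   40.        ] -14.929279097054179
```

View pics/w3.png

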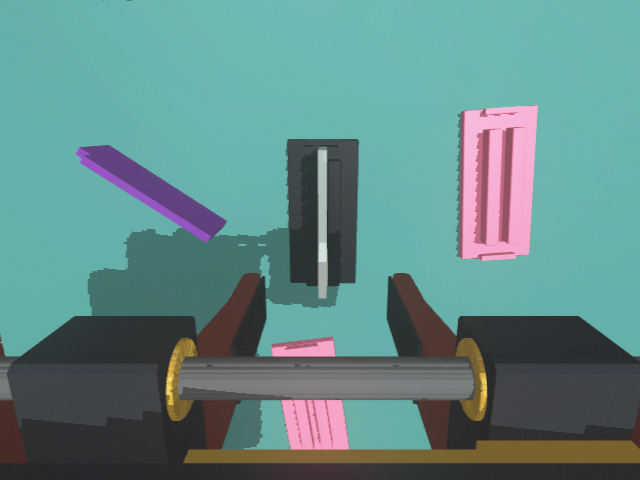

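The slide's top edge runs from (323,149) to (323,298) between the black stand's ribs. The white frosted end is nearest and sits within 3 px of prediction. The purple slide at left is not meant. The turret stayed at its detent.

Run:
```python
from h import *; from plan import *
g=dict(np.load("w3.npz"))
a=ray(g,(323,149.5),58);b=ray(g,(323,298),52);d=b-a;print(a,b,np.hypot(*d[:2]),np.degrees(np.arctan2(d[1],d[0])))
u=d.copy();u[2]=0;u/=np.linalg.norm(u);c=a+55*u;print("centre",c)
t=c-5*u;t[2]=30;print(t)
rows([(t,tool(-80.4))],[10],0.2)
```

```text
[602.08601245 242.66013182  58.        ] [494.33113075 224.59651955  52.        ] 109.2584487266357 -170.4836409253545
centre [547.84289841 233.56702564  58.        ]
[552.7740906  234.39367166  30.        ]
[[0.2,[0.007,-0.003,0.139],[0,0,0]],[0.2,[0.006,-0.002,0.14],[0,0,0]],[0.2,[0.007,-0.003,0.139],[0,0,0]],[0.2,[0.007,-0.002,0.14],[0,0,0]],[0.2,[0.007,-0.003,0.139],[0,0,0.001]],[0.2,[0.006,-0.002,0.14],[0,0,0]],[0.2,[0.007,-0.003,0.139],[0,0,0]],[0.2,[0.007,-0.003,0.14],[0,0,0]],[0.2,[0.006,-0.002,0.139],[0,0,0]],[0.2,[0.007,-0.003,0.139],[0,0,0]]]
```

Request:
jog_arm --commands '[[0.2, [0.007, -0.003, 0.14], [0, 0, 0]], [0.2, [0.007, -0.002, 0.14], [0, 0, 0]], [0.2, [0.007, -0.003, 0.14], [0, 0, 0]], [0.2, [0.007, -0.002, 0.14], [0, 0, 0]], [0.2, [0.007, -0.003, 0.14], [0, 0, 0]], [0.2, [0.007, -0.002, 0.14], [0, 0, 0]], [0.2, [0.006, -0.003, 0.14], [0, 0, 0]], [0.2, [0.007, -0.003, 0.14], [0, 0, 0]], [0.2, [0.006, -0.002, 0.14], [0, 0, 0]], [0.2, [0.006, -0.003, 0.13], [0, 0, 0]]]'

```text
t: 9.7
ee_pos: [552.7, 235.0, 29.2]
orientation: [3.13, 0.264, -0.0]
ft_force: [-0.3, -0.3, -0.4]
width: 52.4
grasp_force: 0.0
```

Request:
jog_arm --commands '[[0.2, [0, 0, 0], [0, 0, 0]], [-1, [0, 0, 0], [0, 0, 0]], [-1, [0, 0, 0], [0, 0, 0]], [-1, [0, 0, 0], [0, 0, 0]], [-1, [0, 0, 0], [0, 0, 0]], [-1, [0, 0, 0], [0, 0, 0]], [-1, [0, 0, 0], [0, 0, 0]], [-1, [0, 0, 0], [0, 0, 0]], [-1, [0, 0, 0], [0, 0, 0]]]'

```text
t: 10.6
ee_pos: [552.8, 235.1, 30.6]
orientation: [-3.13, -0.264, -0.0]
ft_force: [0.5, 0.2, 3.0]
width: 5.7
grasp_force: 30.0
```

Gripped: 5.7 mm wide at 30 N. Next I check the wrist joints for a sideways 45° lean at the window, using a ZYZ wrist model tested on the recorded pose.

Run:
```python
from plan import *
o=get_obs();q=o["qpos"];print(q.round(2))
F=R.from_euler('z',90,degrees=True)
fk=lambda q:R.from_euler('z',q[0])*R.from_euler('y',q[1]+q[2])*R.from_euler('ZYZ',q[3:6])
for k in(90,-90):
  print(k,((fk(q)*R.from_euler('z',k,degrees=True)).inv()*R.from_rotvec(o["orientation"])).magnitude())
k=90 if ((fk(q)*F).inv()*R.from_rotvec(o["orientation"])).magnitude()<.2 else -90
F=R.from_euler('z',k,degrees=True)
for yaw in(-60,-80,-100,-120):
  T=tool(yaw,-45)
  for q1,s in((-.2,2.0),(-.2,2.3),(-.05,2.1)):
    e=((R.from_euler('z',q1)*R.from_euler('y',s)).inv()*T*F.inv()).as_euler('ZYZ');print(yaw,q1,s,e.round(2))
  V=np.array([626.5,-196.3,140]);print("TCP",(V-T.apply([-44,3,-3])).round(1))
```

```text
[ 0.38  0.66  1.78 -0.    0.71  1.78]
90 5.334699348479677e-16
-90 3.141592653589793
-60 -0.2 2.0 [-0.87  0.77  1.38]
-60 -0.2 2.3 [-1.18  0.61  1.79]
-60 -0.05 2.1 [-0.96  0.81  1.61]
TCP [ 664.6 -174.3  135.8]
-80 -0.2 2.0 [-0.89  1.01  1.64]
-80 -0.2 2.3 [-1.08  0.84  1.95]
-80 -0.05 2.1 [-0.91  1.06  1.83]
TCP [ 669.8 -188.7  135.8]
-100 -0.2 2.0 [-0.84  1.25  1.87]
-100 -0.2 2.3 [-0.94  1.06  2.12]
-100 -0.05 2.1 [-0.82  1.29  2.04]
TCP [ 669.8 -203.9  135.8]
-120 -0.2 2.0 [-0.74  1.48  2.1 ]
-120 -0.2 2.3 [-0.78  1.26  2.31]
-120 -0.05 2.1 [-0.68  1.49  2.26]
TCP [ 664.6 -218.3  135.8]
```

Request:
jog_arm --commands '[[-1, [0, 0, -0.05], [0, 0, 0]], [-1, [0, 0, -0.1], [0, 0, 0]], [-1, [0, 0, -0.15], [0, 0, 0]], [-1, [0, 0, -0.2], [0, 0, 0]], [-1, [0, 0, -0.2], [0, 0, 0]], [-1, [0, 0, -0.3], [0, 0, 0]], [-1, [0, 0, -0.3], [0, 0, 0]], [-1, [0, 0, -0.3], [0, 0, 0]], [-1, [0, 0, -0.2], [0, 0, 0]], [-1, [0, 0, -0.2], [0, 0, 0]]]'

```text
t: 11.6
ee_pos: [552.7, 235.0, 233.1]
orientation: [-3.13, -0.264, -0.003]
ft_force: [-0.6, -0.3, -0.4]
width: 6.0
grasp_force: 30.0
```

All wrist joints stay in range for yaw -90.

Run:
```python
from plan import *
T=tool(-90,-45);t=np.array([626.5,-196.3,140])-T.apply([-44,3,-3]);print(t)
rows([((t[0],t[1],235),T),(t,T)],[20,10],-1)
```

```text
[ 670.5        -196.3         135.75735931]
[[-1,[0.022,0.222,-0.001],[-0.05,-0.004,0.01]],[-1,[0.024,0.223,0.008],[-0.05,-0.005,0.01]],[-1,[0.025,0.221,0.016],[-0.05,-0.004,0.01]],[-1,[0.027,0.221,0.025],[-0.05,-0.004,0.01]],[-1,[0.029,0.219,0.033],[-0.05,-0.005,0.011]],[-1,[0.031,0.217,0.042],[-0.049,-0.004,0.01]],[-1,[0.033,0.216,0.05],[-0.05,-0.004,0.01]],[-1,[0.035,0.212,0.059],[-0.05,-0.005,0.01]],[-1,[0.037,0.211,0.066],[-0.05,-0.004,0.01]],[-1,[0.038,0.207,0.075],[-0.05,-0.004,0.01]]]
[[-1,[0.041,0.204,0.083],[-0.05,-0.005,0.01]],[-1,[0.042,0.2,0.09],[-0.05,-0.004,0.01]],[-1,[0.044,0.196,0.098],[-0.05,-0.004,0.011]],[-1,[0.047,0.191,0.105],[-0.05,-0.005,0.01]],[-1,[0.048,0.187,0.113],[-0.05,-0.004,0.01]],[-1,[0.05,0.182,0.12],[-0.05,-0.004,0.01]],[-1,[0.051,0.177,0.127],[-0.05,-0.004,0.01]],[-1,[0.054,0.171,0.133],[-0.049,-0.005,0.01]],[-1,[0.055,0.166,0.14],[-0.05,-0.004,0.01]],[-1,[0.057,0.159,0.146],[-0.05,-0.004,0.01]]]
[[-1,[0,-0.07,0.07],[0,0,0]],[-1,[0,-0.07,0.07],[0,0,0]],[-1,[0,-0.07,0.07],[0,0,0]],[-1,[0,-0.07,0.071],[0,0,0]],[-1,[0,-0.071,0.07],[0,0,0]],[-1,[0,-0.07,0.07],[0,0,0]],[-1,[0,-0.07,0.07],[0,0,0]],[-1,[0,-0.07,0.07],[0,0,0]],[-1,[0,-0.07,0.07],[0,0,0]],[-1,[0,-0.07,0.071],[0,0,0]]]
```

Request:
jog_arm --commands '[[-1, [0.022, 0.222, 0], [-0.05, -0.004, 0.01]], [-1, [0.024, 0.223, 0.008], [-0.05, -0.005, 0.01]], [-1, [0.025, 0.221, 0.016], [-0.05, -0.004, 0.01]], [-1, [0.027, 0.221, 0.025], [-0.05, -0.004, 0.01]], [-1, [0.029, 0.219, 0.033], [-0.05, -0.005, 0.01]], [-1, [0.031, 0.217, 0.042], [-0.05, -0.004, 0.01]], [-1, [0.033, 0.216, 0.05], [-0.05, -0.004, 0.01]], [-1, [0.035, 0.212, 0.059], [-0.05, -0.005, 0.01]], [-1, [0.037, 0.211, 0.066], [-0.05, -0.004, 0.01]], [-1, [0.038, 0.207, 0.075], [-0.05, -0.004, 0.01]]]'

```text
t: 12.6
ee_pos: [611.8, 18.5, 232.8]
orientation: [2.743, 0.121, 0.001]
ft_force: [0.4, -0.7, -0.5]
width: 5.9
grasp_force: 30.0
```

Request:
jog_arm --commands '[[-1, [0.041, 0.204, 0.083], [-0.05, -0.005, 0.01]], [-1, [0.042, 0.2, 0.09], [-0.05, -0.004, 0.01]], [-1, [0.044, 0.196, 0.098], [-0.05, -0.004, 0.01]], [-1, [0.047, 0.191, 0.105], [-0.05, -0.005, 0.01]], [-1, [0.048, 0.187, 0.113], [-0.05, -0.004, 0.01]], [-1, [0.05, 0.182, 0.12], [-0.05, -0.004, 0.01]], [-1, [0.051, 0.177, 0.127], [-0.05, -0.004, 0.01]], [-1, [0.054, 0.171, 0.133], [-0.05, -0.005, 0.01]], [-1, [0.055, 0.166, 0.14], [-0.05, -0.004, 0.01]], [-1, [0.057, 0.159, 0.146], [-0.05, -0.004, 0.01]]]'

```text
t: 13.6
ee_pos: [671.0, -197.0, 234.0]
orientation: [2.352, 0.001, -0.0]
ft_force: [0.1, 0.3, -0.4]
width: 5.6
grasp_force: 30.0
```

Request:
jog_arm --commands '[[-1, [0, 0, 0], [0, 0, 0]], [-1, [0, 0, 0], [0, 0, 0]]]'

```text
t: 13.8
ee_pos: [670.6, -196.1, 233.1]
orientation: [2.355, 0.002, -0.001]
ft_force: [0.2, 0.6, -0.7]
width: 6.0
grasp_force: 30.0
```

Run:
```python
from plan import *
o=get_obs();T=tool(-90,-45);t=np.array([626.5,-196.3,140])-T.apply([-44,3,-3]);print(o["ee_pos"],o["qpos"].round(2),np.degrees((T.inv()*R.from_rotvec(o["orientation"])).magnitude()))
rows([(t,T)],[10],-1)
```

```text
[ 670.56782717 -196.09772452  233.09781122] [ 0.02  0.58  1.57 -0.87  1.18  2.02] 0.12572654330077404
[[-1,[0,-0.069,0.069],[0,0,0]],[-1,[0,-0.069,0.069],[0,0,0]],[-1,[0,-0.068,0.069],[0,0,0.001]],[-1,[0,-0.069,0.069],[0.001,0,0]],[-1,[0,-0.069,0.069],[0,0,0]],[-1,[0,-0.069,0.068],[0,0,0]],[-1,[0,-0.068,0.069],[0,0,0.001]],[-1,[0,-0.069,0.069],[0,0,0]],[-1,[0,-0.069,0.069],[0,0,0]],[-1,[0,-0.068,0.069],[0.001,0.001,0]]]
```

Request:
jog_arm --commands '[[-1, [0, -0.069, 0.069], [0, 0, 0]], [-1, [0, -0.069, 0.069], [0, 0, 0]], [-1, [0, -0.069, 0.069], [0, 0, 0]], [-1, [0, -0.069, 0.069], [0, 0, 0]], [-1, [0, -0.069, 0.069], [0, 0, 0]], [-1, [0, -0.069, 0.069], [0, 0, 0]], [-1, [0, -0.069, 0.069], [0, 0, 0]], [-1, [0, -0.069, 0.069], [0, 0, 0]], [-1, [0, -0.069, 0.069], [0, 0, 0]], [-1, [0, -0.069, 0.069], [0, 0, 0]]]'

```text
t: 14.8
ee_pos: [670.6, -196.4, 134.0]
orientation: [2.354, 0.003, -0.002]
ft_force: [1.1, 0.7, -2.1]
width: 5.6
grasp_force: 30.0
```

Request:
jog_arm --commands '[[-1, [0, 0, 0], [0, 0, 0]], [-1, [0, 0, 0], [0, 0, 0]], [-1, [0, 0, 0], [0, 0, 0]], [-1, [0, 0, 0], [0, 0, 0]], [-1, [0, 0, 0], [0, 0, 0]], [-1, [0, 0, 0], [0, 0, 0]]]'

```text
t: 15.4
ee_pos: [670.8, -196.4, 135.2]
orientation: [2.354, 0.003, -0.001]
ft_force: [-0.1, 0.4, -1.5]
width: 6.1
grasp_force: 30.0
```

Run:
```python
from h import *; from workcell import *
o=get_obs();print(o["ee_pos"],o["grasp_force"],np.abs(o["qvel"]).max())
g=get_image("scene");t=get_image("top")
T=R.from_rotvec(o["orientation"]);print(o["ee_pos"]+T.apply([-44,3,-3]))
for c in (g,t):print(proj(c,o["ee_pos"]+T.apply([-44,3,-3])),proj(c,[626.5,-196.3,40]))
out=np.zeros((480,780,3),np.uint8)
out[:,:400]=cv2.resize(g["image"],None,fx=1.25,fy=1.25)[120:600,80:480]
out[:300,400:]=cv2.resize(t["image"][160:310,360:550],None,fx=2,fy=2)
cv2.imwrite("pics/final.png",out)
```

```text
[ 670.77868015 -196.38690138  135.21530335] 29.999849796295166 0.002209825333771406
[ 626.78562525 -196.46796635  139.52860247]
[257.68334124 317.60729734] [264.47941443 380.0067108 ]
[463.51203884 208.16814598] [448.47741078 215.49886129]
```

View pics/final.png

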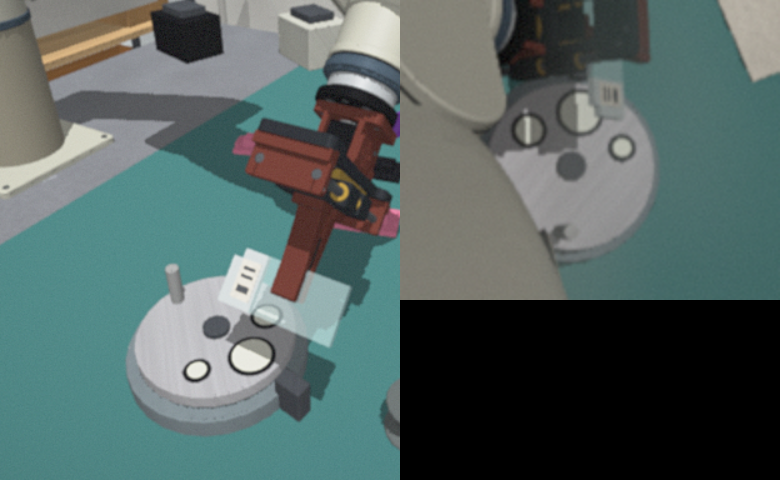

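The label appears in the scene view at crop (243,275), which is scene pixel (258,316); I predicted (258,318). It faces up at a slant over the largest window, and the pads are on clear glass only. The slide is clear of everything, so I'm handing in.

```bash
python3 -c "
from workcell import *
print(close_job())"
```

```text
the job is handed in; nothing more can be done
None
```

I handed the job in at about 15 s: the turret is one click round with its largest window at the pointer, and the slide is held still by its clear part, its label about 10 cm above that window and facing up at about 45°; no verdict came back from the judge.

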